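# Load a slide rack past the scanner's spring gate

### The arm

A 6-joint arm with a two-finger parallel gripper is mounted at the origin on the work surface. World frame = base frame: x ahead of the robot, y to its left, z up, the work surface at z = 0. Lengths are in m, angles in rad, forces in N, time in s.
With the tool pointing down it reaches from about 0.225 to 0.725 m from the base axis. Payload 3.1 kg.
Tool frame: the origin (TCP) lies at the very end of the fingers, on their centre line; the grasp point (between the pads) lies 19 mm behind it; x points along the fingers, z is the direction in which the jaws open and shut, and the axes are right-handed (so a half turn about x gives the same grasp; the last joint's range is limited). The gripper opens to 85 mm and grips with 20 to 120 N. Pads are 22 mm wide; open, the fingers measure 114 mm over their backs; the gripper's body (76 mm by 85 mm) begins 54 mm behind the grasp point. The pads swing forward as they close: fully open they stand 13 mm farther back than shut.
Start: joints at [1.074, 0.048, 0.099, 1.622, 0, 1.443], TCP at [0.189, 0.49, 0.231] pointing down, gripper open.
Joint ranges: [-2.91, 2.91], [-0.99, 1.94], [-1.21, 1.42], [-2.12, 2.29], [-1.49, 1.47], [-3.14, 3.14]. Speed limits (rad/s): [2.79, 2.79, 3.14, 3.14, 3.14, 3.14].

### API

Orientations are given as a rotation vector (axis times angle).
In Python, from workcell import robot gives the robot as it stands.
- The arm moves only by the shell command python3 -m inch 'ROWS' [OPENING] [FORCE]. ROWS is JSON, a list that holds one entry, the list of rows, each a list of 6 numbers: the shift along the tool's x, y, z in units of 25 cm (1.0 is 25 cm), then the turn, a rotation vector about the tool's x, y, z in units of 1.5 rad (1.0 is 1.5 rad). In form: [[[tx, ty, tz, rx, ry, rz], ...]]. A call has exactly 5 rows; each row shifts and turns the commanded pose from where the row before left it, along the tool's axes as they then stand; what a row does not reach is not made up. A row lasts 1/12 s, in which the tool goes at most 41.7 mm and 7.16 degrees, less where a joint would pass 70% of its speed; a pose out of reach is approached as far as the arm can. A call with a number of a shift or a turn outside -1 to 1 is refused whole. A call with a gripper value outside its range is refused whole. OPENING is the closure, from 0 (fully open) to 1 (shut), set as the call begins (- or left out, the last holds). The fingers move at their own pace and stop on an object; FORCE is the grip in N (left out, the last holds). Time passes only in rows, so rows that do not move let the fingers close, or fill a call up. It gives the time, the measured TCP pose, the force and the opening at its end, in the units of the state.
- robot.observe(): the state, without advancing time (a new reading comes with each control period).
- robot.get_image(name): name is "scene" or "top" or "wrist"; returns (picture, depth): 420x560x3 uint8, blue, green, red; 420x560 float32, m along the optical axis (not along the pixel's ray), 0 where there is no reading.
- robot.calibration(name): a dict with "camera_matrix" (3x3 intrinsics, pixels), "D" ([k1, k2, p1, p2, k3] as OpenCV has them; the pictures are not rectified), "world_to_cam" (4x4, takes a point from world to camera coordinates). Camera axes: x right, y up, looking along -z (the intrinsics and any distortion apply to the point x, -y, -z); pixel columns grow to the right and rows downward; lengths in m; the calibration is good to about 2 mm. A picture is of the moment at which its call begins: read the wrist's pose just before it. calibration takes no time and is no camera call; for the wrist camera it gives the pose at the moment of the call.
- robot.sign_off(): hands the job in, once; it reports no verdict.
The state is a dict: "time_s": time; "joints": joint angles; "qd": joint speeds; "joint_torque": joint torques, N m; "ee_pos": TCP position; "ee_rot": TCP orientation; "ft_force": force on the tool from outside, world axes, zero at the start; "moment": the same for the moment, N m; "finger_gap": opening from 0.0 (shut) to 1.0 (fully open).
Only numpy, scipy, OpenCV 4.12 (cv2) and the standard library are available. Lean on these libraries where they do the work, as an engineer would, in place of code of your own. Each camera call takes 0.05 s, during which the arm holds its last target. There are 200 camera calls.

### The job

Load the full slide rack into the scanner: with one fingertip press down the long bar beside the loading chute so that the spring gate sinks out of the way, and keep it held down while your other fingertip pushes the rack along the chute, past the gate, until it is home against the end stop. Then lift off so that the gate springs fully up behind the rack. Only press and push: the rack must not be lifted or tipped, the gate must never catch or rub on it, and everything else on the bench stays where it is.

Things in the scene. Friction and masses are not known exactly. Their poses are not given: they have to be found in the camera images.
- chute: Fixed loading chute. Origin on the bench top under mid-channel in the gate's plane; x = direction of travel, y = across towards the long bar, z up. Channel floor at z = 45 mm, 50 mm wide, side walls 6 mm thick, 18 mm above the floor; open on top and at the entry (x = -235 mm). The gate rises through a slot at x = 0. Hinge brackets 68 mm high at y = -70 to -50 mm, x within 18 mm.
- rack_center (a point): Centre of the full slide rack (white, upright glass slides) standing in the channel before the gate: 80 mm long (x, along the channel), 46 wide, 36 high, about 0.18 kg, flat vertical ends; it slides on the channel floor (centre 63 mm above the bench). Home, it is at x = +52 mm in the chute's frame, its rear face 12 mm past the gate's mid-plane.
- gate (a joint): Angle of the gate, a 6 mm steel blade hinged parallel to the channel at y = -60, z = 60 mm of the chute's frame. 0 = up, blocking the channel (the rack cannot push it open); 0.46 rad = bar fully pressed, at its stop. From 0.38 rad the blade is below the channel floor, clear of the rack. A spring lifts it again (on the bar: about 3 N at first, 5.5 N fully down).
- bar_mid (a point): Point on the axis of the long level press bar of the gate: round steel, 12 mm thick, beside the channel and parallel to it, nothing above it; press it anywhere. Point at x = -100 mm in the chute's frame; the bar runs x = -225 to +23 mm. Axis at y = 51, z = 100 mm with the gate up; y = 57, z = 47 mm fully down (its top then 8 mm above the channel floor).
- end_stop (a point): The end stop: centre of the flat upright face of the black loader housing that closes the channel, at x = +92 mm, z = 60 mm of the chute's frame; the housing is 150 mm wide, 105 mm high and 98 mm deep along x.
- spare_rack: Bystander: empty white slide rack of the same size lying on the bench beside the chute, not to be used; origin under its centre
- solvent: Bystander: white bottle, 56 mm across, 130 mm tall; origin under its centre
- jar: Bystander: amber jar, 52 mm across, 65 mm tall; origin under its centre
- driver: Bystander: screwdriver lying on the bench, 150 mm long; origin under it
- lens_mount: Bystander: lens on a post and round foot, 44 mm across, 86 mm tall; origin under its foot
- meter_head: Bystander: flat round power-meter head, 60 mm across, 22 mm tall; origin under its centre
- tray: Bystander: empty shallow white tray, 100 x 70 x 25 mm; origin under its centre
Things that resemble listed ones, but are neither listed nor needed, are in the scene too. Leave any pink or red look-alike of the part that bears rack_center alone.

How it is judged:
On the way, in this order (a step that is already met when the one before it is completed fails the run):
1. the gate is pressed down by a finger while the rack is still before it (value of joint gate above 0.34 rad and x of rack_center in the frame of chute below -0.043 m and contact force between the fingers and gate above 0.3 N), for 0.1 s.
2. the rack is pushed over the gate while a finger holds the gate down (value of joint gate above 0.34 rad and x of rack_center in the frame of chute between -0.035 and 0.035 m and contact force between the fingers and gate above 0.3 N), for 0.1 s.
At the end, for the whole second after the job is handed in: The rack lies flat in the channel past the gate, its front within 6 mm of the end stop, at rest, and the gate is fully up again behind it (within 0.04 rad) (x of rack_center in the frame of chute between 0.046 and 0.056 m and y of rack_center in the frame of chute between -0.008 and 0.008 m and z of rack_center in the frame of chute between 0.058 and 0.068 m and angle between rack_center's own z axis and vertical below 0.08 rad and linear speed of rack below 0.01 m/s and value of joint gate below 0.04 rad); the robot touches nothing.
It fails at once if the rack is lifted (more than 12 mm) (z of rack_center in the frame of chute above 0.075 m).
It fails at once if the rack is tipped (angle between rack_center's own z axis and vertical above 0.25 rad).
It fails at once if the gate catches or rubs on the rack (more than 1 N) (contact force between rack and gate above 1 N).
It fails at once if a bystander is moved by more than 25 mm (distance of any of spare_rack, solvent, jar, driver, lens_mount, meter_head, tray from where it was at the start of the episode above 0.025 m).
It also fails if it takes over 43 s, if anything falls off the work surface, if the arm or the gripper's body presses on something with over 40 N, if the wrist force passes 120 N, or if a joint passes its speed limit or range.

## Working session

There is one attempt and no reset: what is moved stays moved. The work goes in short steps, Python scripts to look and compute and a shell command to move; the robot and the scene stay as the last step left them, time stands still between calls to the robot, and variables do not carry over. Pictures are saved under pics/ and viewed, about 8 in all and at most 12, crops included, and the job is handed in when it is done.

```bash
ls; mkdir -p pics; cat > h.py <<'E'
from workcell import robot
import numpy as np, cv2
from scipy.spatial.transform import Rotation as R
def snap(name,fn):
    c=robot.calibration(name); im,d=robot.get_image(name)
    cv2.imwrite(f'pics/{fn}.png',im); np.savez(f'pics/{fn}.npz',im=im,d=d,K=c['camera_matrix'],D=c['D'],T=c['world_to_cam'])
    return im,d,c
def cloud(fn):
    z=np.load(f'pics/{fn}.npz'); d=z['d']; h,w=d.shape
    v,u=np.mgrid[:h,:w]; p=np.stack([u,v],-1).reshape(-1,1,2).astype(float)
    n=cv2.undistortPoints(p,z['K'],z['D']).reshape(h,w,2)
    P=np.stack([n[...,0]*d,-n[...,1]*d,-d,np.ones_like(d)],-1)@np.linalg.inv(z['T']).T
    P=P[...,:3].copy(); P[d==0]=np.nan
    return z['im'],P
E
python3 - <<'E'
from h import *
print(robot.observe())
for n in('top','scene'):
    snap(n,n+'0')
E
```

```text
pics
{'time_s': 0.0, 'joints': array([ 1.07423066e+00,  4.87156448e-02,  9.75904438e-02,  1.62200225e+00,
       -8.24848497e-06,  1.44297767e+00]), 'qd': array([ 2.51235696e-03, -7.80655814e-05,  9.61417508e-04,  1.05098935e-03,
        4.59693075e-04,  1.58128174e-03]), 'joint_torque': array([-1.51009350e-03, -3.38783312e+01,  3.20014930e+01,  2.04757688e-02,
       -1.89700681e-04,  5.51297354e-07]), 'ee_pos': array([0.18896314, 0.48915617, 0.23013172]), 'ee_rot': array([-0.93458772,  1.36350575,  0.93282143]), 'ft_force': array([-0.31177611,  0.57210847,  0.03041465]), 'moment': array([-0.00681354, -0.04647051, -0.02051833]), 'finger_gap': 0.9994356576467336}
```

View pics/top0.png

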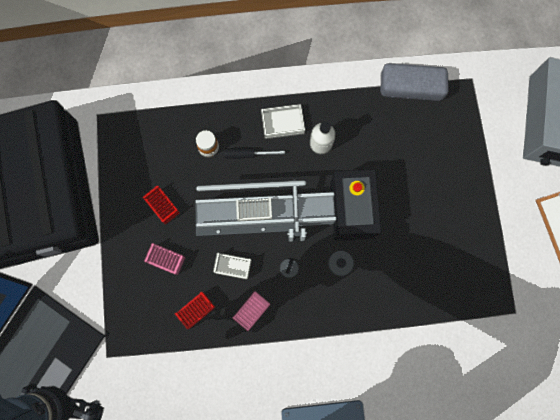

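View pics/scene0.png

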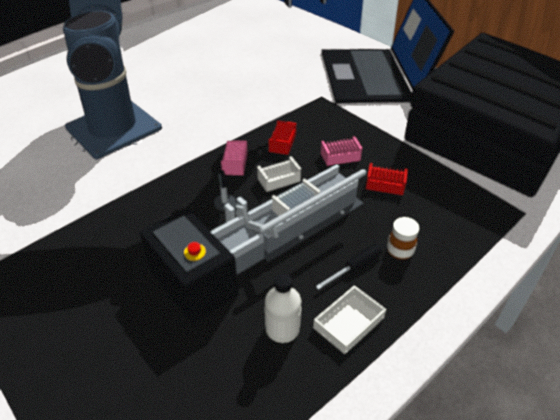

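The top view shows the chute running left to right, with its entry at (195,215), the rack at (254,208), the gate arm at column 297 and the housing at (358,205). The bar lies along row 186, and the brackets are at (297,235). The red and pink look-alikes are at lower left.

```bash
python3 - <<'E'
from h import *
im,P=cloud('top0')
for n,(u,v) in dict(barL=(200,188),barR=(300,184),barm=(250,186),rack=(254,208),brk=(292,236),hous=(358,215),wallL=(200,197),entry=(200,215),solv=(322,135),bench=(150,300),jar=(206,140),spare=(232,265),tray=(283,122),lens=(289,267)).items():
    print(n,np.nanmedian(P[v-1:v+2,u-1:u+2].reshape(-1,3),0).round(3))
# housing top -> yaw
S=P[150:250,180:400].reshape(-1,3)
def fit(m,n):
    q=S[m][:,:2].astype(np.float32); r=cv2.minAreaRect(q); print(n,len(q),r,cv2.boxPoints(r).round(3).tolist())
z=S[:,2]
fit((z>.092)&(z<.115),'z~.1')
im2,P2=im[160:250,180:390],None
cv2.imwrite('pics/topcrop.png',cv2.resize(im2,None,fx=3.8,fy=3.8,interpolation=cv2.INTER_CUBIC))
# white rack pixels
g=im.astype(int).min(2)
# height map print along bar
for u in range(194,310,8):
    col=P[178:196,u]; i=np.nanargmax(col[:,2]); print(u,i+178,col[i].round(3))
print(robot.calibration('top')['world_to_cam'].round(3))
E
```

```text
barL [0.615 0.231 0.107]
barR [0.602 0.001 0.102]
barm [0.608 0.116 0.104]
rack [0.566 0.113 0.052]
brk [0.488 0.031 0.066]
hous [ 0.515 -0.122  0.107]
wallL [ 0.619  0.246 -0.   ]
entry [0.564 0.243 0.045]
solv [ 0.715 -0.064  0.099]
bench [0.377 0.386 0.   ]
jar [0.744 0.213 0.064]
spare [0.442 0.18  0.006]
tray [ 0.793  0.019 -0.   ]
lens [0.416 0.046 0.083]
z~.1 3219 ((0.553736686706543, 0.0338326096534729), (0.41794079542160034, 0.15140984952449799), 87.991943359375) [[0.47099998593330383, -0.1720000058412552], [0.621999979019165, -0.17800000309944153], [0.6370000243186951, 0.23999999463558197], [0.48500001430511475, 0.24500000476837158]]
194 187 [0.644 0.258 0.006]
202 187 [0.616 0.226 0.108]
210 186 [0.616 0.207 0.11 ]
218 188 [0.61  0.189 0.109]
226 187 [0.611 0.171 0.107]
234 187 [0.609 0.152 0.108]
242 185 [0.612 0.134 0.106]
250 186 [0.608 0.116 0.105]
258 186 [0.605 0.097 0.107]
266 185 [0.606 0.079 0.108]
274 183 [0.609 0.06  0.106]
282 185 [0.602 0.043 0.107]
290 185 [0.601 0.024 0.106]
298 184 [0.601 0.006 0.106]
306 182 [ 0.604 -0.013  0.106]
[[-0.101 -0.995 -0.007  0.122]
 [ 0.974 -0.1    0.205 -0.564]
 [-0.204  0.014  0.979 -1.218]
 [ 0.     0.     0.     1.   ]]
```

View pics/topcrop.png

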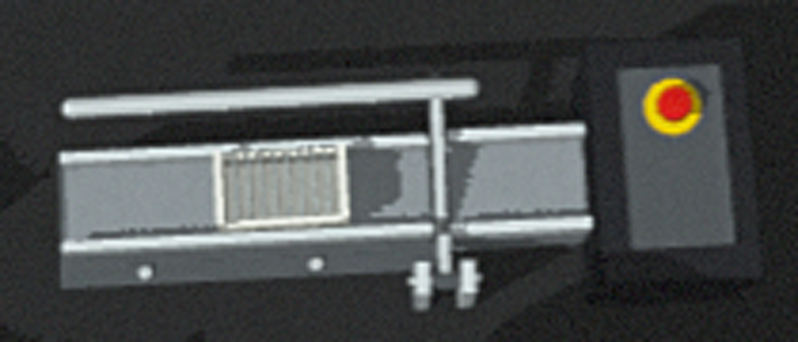

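The crop shows the bar from (65,108) to (475,88), the rack between columns 215 and 347, and the gate arm at column 438. The rack's front is about 56 mm short of the gate.

```bash
python3 - <<'E'
from h import *
im,P=cloud('top0')
S=P[150:250,185:400].reshape(-1,3); S=S[np.isfinite(S).all(1)]
x,y,z=S.T
# bar
def line(m,it=6):
    q=S[m][:,:2]
    for _ in range(it):
        a=np.polyfit(q[:,1],q[:,0],1); r=q[:,0]-np.polyval(a,q[:,1]); q=q[abs(r)<max(.004,2*r.std())]
    return a,len(q),q[:,1].min(),q[:,1].max()
bar=(z>.094)&(z<.115)&(x>.585)&(x<.63)&(y>-.0)
print('bar',line(bar))
w=(z>.056)&(z<.069)
print('wall+',line(w&(abs(x-.59+.0)<.015)&(y>-.06))); print('wall-',line(w&(abs(x-.53)<.018)&(y>.02)))
h=(z>.095)&(z<.115)&(y<-.06)
q=S[h][:,:2].astype(np.float32); r=cv2.minAreaRect(q); print('housing',r)
rt=(z>.073)&(z<.09)&(x>.54)&(x<.58); print('rack top',rt.sum(),np.percentile(S[rt],[2,50,98],axis=0).round(3).tolist())
# image-space: rays to heights
Z=np.load('pics/top0.npz')
def ray(u,v,h):
    n=cv2.undistortPoints(np.array([[[u,v]]],float),Z['K'],Z['D'])[0,0]
    Ti=np.linalg.inv(Z['T']); d=Ti[:3,:3]@[n[0],-n[1],-1]; c=Ti[:3,3]; return (c+d*(h-c[2])/d[2]).round(4)
C=lambda a,b:(180+a/3.8-.5+.13,160+b/3.8-.5+.13)
for n,a,b,h in [('barL',62,108,.1),('barR',478,88,.1),('wall+L',62,158,.063),('wall+R',584,130,.063),('wall-L',62,247,.063),('wall-R',590,222,.063),('gate@wall-',440,215,.07),('rackRL',218,153,.081),('rackRR',217,227,.081),('rackFL',345,147,.081),('rackFR',347,219,.081),('hTL',590,40,.105),('hBL',600,290,.105)]:
    print(n,ray(*C(a,b),h))
o=robot.observe(); print(R.from_rotvec(o['ee_rot']).as_matrix().round(3))
E
```

```text
bar (array([0.05013625, 0.60405749]), 525, np.float64(4.195748341656591e-05), np.float64(0.24069336055362472))
wall+ (array([0.04582942, 0.58302858]), 348, np.float64(-0.05807581453837085), np.float64(0.24835861301111015))
wall- (array([0.04953773, 0.5261716 ]), 282, np.float64(0.024087947942636904), np.float64(0.25022000466423405))
housing ((0.5483760833740234, -0.1252952516078949), (0.09793595969676971, 0.15146292746067047), 87.447021484375)
rack top 161 [[0.541, -0.078, 0.074], [0.56, 0.108, 0.08], [0.58, 0.153, 0.087]]
barL [0.6172 0.2407 0.1   ]
barR [ 0.6036 -0.0119  0.1   ]
wall+L [0.5946 0.2478 0.063 ]
wall+R [ 0.5791 -0.0775  0.063 ]
wall-L [0.5385 0.2519 0.063 ]
wall-R [ 0.5209 -0.074   0.063 ]
gate@wall- [0.5335 0.018  0.07  ]
rackRL [0.5838 0.1496 0.081 ]
rackRR [0.538  0.1543 0.081 ]
rackFL [0.5796 0.0718 0.081 ]
rackFR [0.5349 0.0751 0.081 ]
hTL [ 0.6254 -0.0828  0.105 ]
hBL [ 0.4726 -0.0697  0.105 ]
[[-0.001 -0.933  0.361]
 [-0.002  0.361  0.933]
 [-1.     0.    -0.002]]
```

```bash
cat >> h.py <<'E'
O=np.array([.5553,.0155,0]); th=np.arctan(.048); xc=np.array([-np.sin(th),-np.cos(th),0]); yc=np.array([np.cos(th),-np.sin(th),0])
def where(tgt=None):
    o=robot.observe(); p=o['ee_pos']; M=R.from_rotvec(o['ee_rot']).as_matrix()
    q=p-O; print('t',round(o['time_s'],2),'chute mm',(1000*np.array([q@xc,q@yc,p[2]])).round(1),'F chute',np.round([o['ft_force']@xc,o['ft_force']@yc,o['ft_force'][2]],1),'gap',round(o['finger_gap'],3))
    W=np.stack([-np.array([0,0,1]),-xc,yc],1) # desired tool axes
    print('turn units',(R.from_matrix(M.T@W).as_rotvec()/1.5).round(4))
    if tgt is not None:
        t=O+tgt[0]*xc+tgt[1]*yc; t[2]=tgt[2]; print('shift units',(M.T@(t-p)/.25).round(3))
E
python3 -m inch '[[[0,0,0,0.083,0,0],[0,0,0,0.083,0,0],[0,0,0,0.083,0,0],[0,0,0,0.083,0,0],[0,0,0,0.083,0,0]]]' 0.5
python3 -m inch '[[[0,0,0,0.083,0,0],[0,0,0,0.083,0,0],[0,0,0,0.083,0,0],[0,0,0,0.083,0,0],[0,0,0,0.083,0,0]]]'
python3 -c "
from h import *
where([-.17,.027,.2])"
```

```text
time_s: 0.52
ee_pos: [0.1891, 0.4894, 0.2306]
ee_rot: [-0.45, 1.525, 0.448]
ft_force: [0.7, 0.3, 1.3]
finger_gap: 0.499
time_s: 0.93
ee_pos: [0.1891, 0.4894, 0.2306]
ee_rot: [0.038, 1.571, -0.04]
ft_force: [-0.1, -0.6, -0.3]
finger_gap: 0.5
t 0.93 chute mm [-455.8 -388.5  230.6] F chute [ 0.6 -0.  -0.3] gap 0.5
turn units [-0.0008 -0.0004  0.0009]
shift units [ 0.123 -1.141  1.663]
```

```bash

python3 -m inch '[[[0,-0.076,0.111,0,0,0],[0,-0.076,0.111,0,0,0],[0,-0.076,0.111,0,0,0],[0,-0.076,0.111,0,0,0],[0,-0.076,0.111,0,0,0]]]' >/dev/null
python3 -m inch '[[[0,-0.076,0.111,0,0,0],[0,-0.076,0.111,0,0,0],[0,-0.076,0.111,0,0,0],[0,-0.076,0.111,0,0,0],[0,-0.076,0.111,0,0,0]]]' >/dev/null
python3 -m inch '[[[0,-0.076,0.111,0,0,0],[0.03,-0.076,0.111,0,0,0],[0.03,-0.076,0.111,0,0,0],[0.03,-0.076,0.111,0,0,0],[0.03,-0.076,0.111,0,0,0]]]' >/dev/null
python3 -c "
from h import *
where([-.17,.027,.2])
snap('wrist','w1'); snap('scene','s1')"
```

```text
t 2.18 chute mm [-171.9   30.2  200.2] F chute [-1.3  0.4  0.5] gap 0.502
turn units [ 0.0032 -0.0008  0.0001]
shift units [ 0.001 -0.008 -0.013]
```

View pics/w1.png

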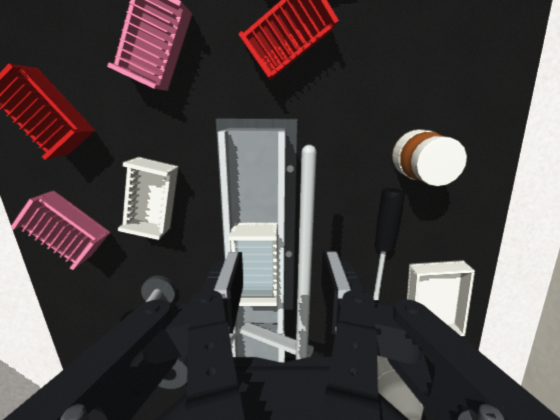

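The wrist picture shows the chute entry at the top (218,125) and the rack between rows 225 and 303. The bar is near column 307, running rows 150 to 355. The two fingertips are at (232,258) and (334,258). I'll measure the tips and the chute from the depth.

```bash
python3 - <<'E'
from h import *
im,P=cloud('w1')
Q=P-O; C=np.stack([Q@xc,Q@yc,P[...,2]],-1)*1000
f=(C[...,2]>185)&(C[...,2]<235)
for n,m in(('left',slice(200,275)),('right',slice(275,370))):
    q=C[:,m][f[:,m]]; 
    for a,b in((195,205),(205,215),(215,230)):
        k=q[(q[:,2]>a)&(q[:,2]<b)]
        if len(k)>5: print(n,a,len(k),np.percentile(k,[1,50,99],axis=0).round(0).tolist())
    print(n,'lowest z',np.percentile(q[:,2],[0,1,3]).round(1))
for n,(u,v) in dict(tipL0=(240,256),tipL1=(222,256),tipR0=(328,256),tipR1=(342,256),entry=(255,140)).items(): print(n,C[v-3:v+4,u-3:u+4].reshape(-1,3)[::6].round(0).tolist())
S=C.reshape(-1,3); S=S[np.isfinite(S).all(1)]
x,y,z=S.T
b=S[(z>95)&(z<112)&(y>38)&(y<66)&(x<-20)&(x>-240)]; print('bar',len(b),np.polyfit(b[:,0],b[:,1],1).round(3),np.percentile(b[:,0],[0.5]),np.percentile(b[:,2],95), b[:,1][b[:,2]>103].mean())
r=S[(z>76)&(z<86)&(abs(y)<26)&(x<-50)&(x>-180)]; print('rack',np.percentile(r,[1,50,99],axis=0).round(1).tolist())
for lo,hi in((-45,-15),(15,45)):
    w=S[(z>57)&(z<68)&(y>lo)&(y<hi)&(x<-145)]; print('wall',len(w),np.polyfit(w[:,0],w[:,1],1).round(3),np.percentile(w,[2,50,98],axis=0).round(1).tolist())
fl=S[(z>40)&(z<50)&(abs(y)<20)&(x<-150)]; print('floor',np.percentile(fl,[1,50],axis=0).round(1).tolist())
E
```

```text
left 195 25 [[-181.0, 6.0, 202.0], [-170.0, 9.0, 204.0], [-162.0, 9.0, 205.0]]
left 205 286 [[-183.0, -4.0, 205.0], [-179.0, 8.0, 211.0], [-161.0, 9.0, 215.0]]
left 215 663 [[-183.0, -4.0, 215.0], [-179.0, 6.0, 223.0], [-161.0, 9.0, 230.0]]
left lowest z [201.6 203.7 205.9]
right 195 27 [[-180.0, 52.0, 202.0], [-171.0, 52.0, 204.0], [-162.0, 52.0, 205.0]]
right 205 278 [[-183.0, 52.0, 205.0], [-179.0, 54.0, 211.0], [-161.0, 65.0, 215.0]]
right 215 669 [[-183.0, 52.0, 215.0], [-179.0, 55.0, 223.0], [-162.0, 65.0, 230.0]]
right lowest z [201.8 204.  205.8]
tipL0 [[-183.0, 8.0, 208.0], [-116.0, -8.0, 80.0], [-115.0, -9.0, 80.0], [-180.0, 9.0, 205.0], [-181.0, 9.0, 208.0], [-182.0, 9.0, 211.0], [-182.0, 9.0, 212.0], [-183.0, 9.0, 214.0], [-108.0, -9.0, 77.0]]
tipL1 [[-75.0, -51.0, 1.0], [-107.0, -29.0, 63.0], [-75.0, -43.0, 4.0], [-72.0, -46.0, 1.0], [-70.0, -47.0, 1.0], [-69.0, -48.0, 1.0], [-68.0, -50.0, 1.0], [-66.0, -51.0, 0.0], [-183.0, 3.0, 214.0]]
tipR0 [[-183.0, 53.0, 207.0], [-182.0, 56.0, 207.0], [-182.0, 55.0, 207.0], [-182.0, 55.0, 209.0], [-182.0, 54.0, 210.0], [-183.0, 53.0
[... 184 characters left out ...]
 0.0], [-69.0, 108.0, 0.0], [-68.0, 107.0, 0.0], [-66.0, 106.0, 0.0], [-67.0, 113.0, 2.0]]
entry [[-226.0, 1.0, 45.0], [-226.0, 7.0, 45.0], [-225.0, 6.0, 44.0], [-224.0, 5.0, 45.0], [-223.0, 4.0, 46.0], [-222.0, 2.0, 43.0], [-221.0, 2.0, 44.0], [-220.0, 1.0, 45.0], [-220.0, 6.0, 44.0]]
bar 2677 [-4.0000e-03  5.0532e+01] [-223.4775166] 106.92473014503307 51.32275469069336
rack [[-135.2, -19.2, 76.1], [-99.0, 4.1, 79.4], [-55.1, 23.1, 82.0]]
wall 640 [-5.0000e-03 -2.7254e+01] [[-230.9, -29.7, 57.7], [-191.7, -26.3, 62.9], [-146.9, -23.6, 64.3]]
wall 534 [1.0000e-03 2.9303e+01] [[-231.1, 26.7, 61.5], [-191.4, 29.5, 63.0], [-147.0, 31.8, 64.3]]
floor [[-231.5, -19.6, 43.4], [-193.7, -0.1, 45.0]]
```

The fingertips are 13 mm thick and 56 mm apart, and the frame agrees with the picture to about 2 mm. With the TCP at y=24, the outer finger covers y 46..59, over the bar. The inner finger covers -10..3, inside the channel.

```bash

python3 -m inch '[[[0.08,0,-0.025,0.003,0,0],[0.08,0,0,0,0,0],[0.08,0,0,0,0,0],[0.08,0,0,0,0,0],[0,0,0,0,0,0]]]' >/dev/null
python3 -c "
from h import *
where([-.17,.024,.052])"
python3 -m inch '[[[0.04,0,0,0,0,0],[0.04,0,0,0,0,0],[0.04,0,0,0,0,0],[0.04,0,0,0,0,0],[0,0,0,0,0,0]]]' >/dev/null
python3 -c "
from h import *
where([-.17,.024,.052])"
```

```text
t 2.7 chute mm [-172.7   19.   115.6] F chute [-0.  -0.5 -1.6] gap 0.498
turn units [ 0.0006 -0.0067  0.0015]
shift units [ 0.254 -0.01   0.022]
t 3.12 chute mm [-173.1   22.1   79.9] F chute [-0.3  1.   2.3] gap 0.501
turn units [ 0.0004 -0.0015  0.0001]
shift units [ 0.112 -0.012  0.008]
```

```bash

python3 -m inch '[[[0.035,0,0.008,0,0,0],[0.035,0,0,0,0,0],[0.03,0,0,0,0,0],[0,0,0,0,0,0],[0,0,0,0,0,0]]]' >/dev/null
python3 -c "
from h import *
where([-.17,.024,.051])
snap('scene','s2')
where([-.17,.024,.051])
cv2.imwrite('pics/s2c.png',cv2.resize(cv2.imread('pics/s2.png')[80:300,140:440],None,fx=2.6,fy=2.6,interpolation=cv2.INTER_CUBIC))"
```

```text
t 3.53 chute mm [-173.1   24.7   55.9] F chute [-0.5 -2.   4.1] gap 0.5
turn units [ 0.0003 -0.0006  0.    ]
shift units [ 0.019 -0.013 -0.003]
t 3.58 chute mm [-173.2   24.7   56.4] F chute [ 0.1 -2.2  4.5] gap 0.499
turn units [ 0.0003 -0.0005  0.    ]
shift units [ 0.021 -0.013 -0.003]
```

View pics/s2c.png

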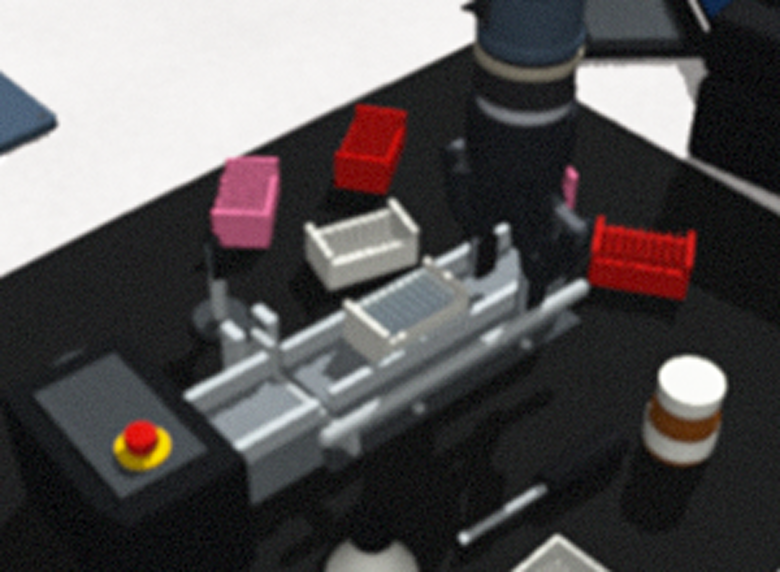

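The bar is pressed almost fully down and the outer finger is on it near (560,285). The inner finger stands in the channel behind the rack at (485,255). I'll press on to the stop.

```bash

python3 -m inch '[[[0.01,0,0,0,0,0],[0.01,0,0,0,0,0],[0,0,0,0,0,0],[0,0,0,0,0,0],[0,0,0,0,0,0]]]' >/dev/null
python3 -c "
from h import *
where([-.17,.024,.051])"
python3 -m inch '[[[0.008,0,0,0,0,0],[0,0,0,0,0,0],[0,0,0,0,0,0],[0,0,0,0,0,0],[0,0,0,0,0,0]]]' >/dev/null
python3 -c "
from h import *
where([-.151,.024,.050])"
```

```text
t 4.0 chute mm [-173.1   24.8   51.5] F chute [-0.6 -3.1  3.8] gap 0.497
turn units [ 0.0003 -0.0003 -0.    ]
shift units [ 0.002 -0.013 -0.003]
t 4.42 chute mm [-173.1   24.7   49.4] F chute [ 0.4 -4.3  4.3] gap 0.504
turn units [ 0.0003 -0.0005  0.    ]
shift units [-0.002 -0.089 -0.003]
```

```bash

python3 -m inch '[[[0.008,0,-0.003,0,0,0],[0,0,0,0,0,0],[0,0,0,0,0,0],[0,0,0,0,0,0],[0,0,0,0,0,0]]]' >/dev/null
python3 -c "
from h import *
for i in range(3): where([-.151,.024,.050]);robot.get_image('wrist')
snap('top','t2')
im,P=cloud('t2'); Q=P-O; C=np.stack([Q@xc,Q@yc,P[...,2]],-1).reshape(-1,3)*1000; C=C[np.isfinite(C).all(1)]
x,y,z=C.T
for a,b in((-130,-90),(-90,-40),(-40,20)):
    m=(x>a)&(x<b)&(y>48)&(y<68)&(z>20); print(a,m.sum(),np.percentile(z[m],[50,80,95]).round(1),y[m&(z>45)].mean().round(1))
"
```

```text
t 4.83 chute mm [-173.2   24.6   47.7] F chute [ 0.9 -2.1  4.7] gap 0.5
turn units [ 0.0003  0.0004 -0.0001]
shift units [-0.009 -0.089 -0.002]
t 4.88 chute mm [-173.1   24.6   47.7] F chute [ 0.  -3.5  4.8] gap 0.5
turn units [ 0.0003  0.0004 -0.    ]
shift units [-0.009 -0.089 -0.002]
t 4.93 chute mm [-173.2   24.5   47.7] F chute [ 1.1 -1.9  5.2] gap 0.497
turn units [ 0.0003  0.0004 -0.    ]
shift units [-0.009 -0.089 -0.002]
-130 86 [54.1 56.4 58.3] 56.7
-90 105 [53.5 56.3 58.1] 56.6
-40 131 [54.1 56.9 58.8] 56.2
```

```bash

python3 -m inch '[[[0.006,0,0,0,0,0],[0,0,0,0,0,0],[0,0,0,0,0,0],[0,0,0,0,0,0],[0,0,0,0,0,0]]]' >/dev/null
python3 -c "
from h import *
for i in range(4): where(); robot.get_image('wrist')
snap('wrist','w2')
im,P=cloud('w2'); Q=P-O; C=np.stack([Q@xc,Q@yc,P[...,2]],-1).reshape(-1,3)*1000; C=C[np.isfinite(C).all(1)]
x,y,z=C.T
for a,b in((-220,-190),(-140,-100),(-100,-50)):
    m=(x>a)&(x<b)&(y>48)&(y<68)&(z>20); print(a,m.sum(),np.percentile(z[m],[50,80,95]).round(1),y[m&(z>45)].mean().round(1))
m=(x>-60)&(x<20)&(abs(y)<22)&(z>30)&(z<90);print(np.histogram(z[m],bins=range(30,95,5)))
"
```

```text
t 5.45 chute mm [-173.1   24.4   46.2] F chute [ 0.4 -2.6  6.1] gap 0.497
turn units [ 0.0003  0.0002 -0.    ]
t 5.5 chute mm [-173.2   24.4   46.1] F chute [ 0.4 -3.2  4.2] gap 0.502
turn units [ 0.0003  0.0002 -0.0001]
t 5.55 chute mm [-173.1   24.4   46.2] F chute [-0.1 -3.4  5.3] gap 0.5
turn units [ 0.0003  0.0002 -0.    ]
t 5.6 chute mm [-173.2   24.4   46.2] F chute [-0.6 -3.1  5.2] gap 0.497
turn units [ 0.0003  0.0002 -0.0001]
-220 1576 [ 54.   55.1 122.4] 56.6
-140 128 [51.6 52.7 53.5] 53.0Traceback (most recent call last):
  File "<string>", line 8, in <module>
    m=(x>a)&(x<b)&(y>48)&(y<68)&(z>20); print(a,m.sum(),np.percentile(z[m],[50,80,95]).round(1),y[m&(z>45)].mean().round(1))
                                                        ~~~~~~~~~~~~~^^^^^^^^^^^^^^^^^
    return _quantile_unchecked(
        a, q, axis, out, overwrite_input, method, keepdims, weights)
    return _ureduce(a,
                    func=_quantile_ureduce_func,
    ...<5 lines>...
                    overwrite_input=overwrite_input,
                    method=method)
    r = func(a, **kwargs)
    result = _quantile(arr,
                       quantiles=q,
    ...<2 lines>...
                       out=out,
                       weights=wgt)
    slices_having_nans = np.isnan(arr[-1, ...])
                                  ~~~^^^^^^^^^
IndexError: index -1 is out of bounds for axis 0 with size 0
```

View pics/w2.png

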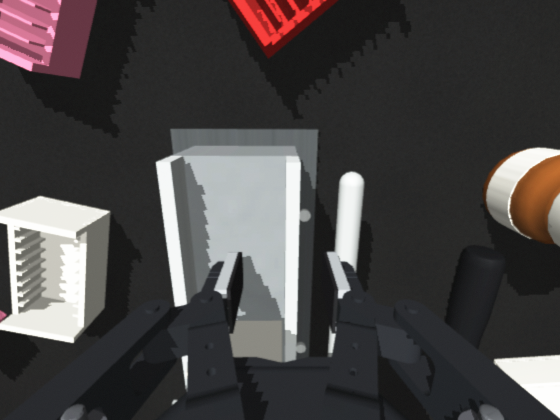

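The bar's top is at about 54 mm, so the gate is at roughly 0.445 rad, past the 0.38 needed to clear. I'll press one more millimetre and start pushing.

```bash

python3 -m inch '[[[0.004,-0.02,0,0,0,0],[0,-0.02,0,0,0,0],[0,-0.02,0,0,0,0],[0,-0.02,0,0,0,0],[0,-0.02,0,0,0,0]]]' >/dev/null
python3 -c "
from h import *
where([0.002,.024,.046])"
python3 -m inch '[[[0,-0.02,0,0,0,0],[0,-0.02,0,0,0,0],[0,-0.02,0,0,0,0],[0,-0.02,0,0,0,0],[0,-0.02,0,0,0,0]]]' >/dev/null
python3 -c "
from h import *
where([0.002,.024,.046])"
```

```text
t 6.12 chute mm [-150.9   24.3   45.4] F chute [-6.2 -3.8  4.7] gap 0.501
turn units [ 0.002   0.0002 -0.0041]
shift units [-0.006 -0.612 -0.003]
t 6.53 chute mm [-126.5   24.2   45.4] F chute [-7.2 -4.2  5. ] gap 0.498
turn units [ 0.0021  0.0001 -0.0048]
shift units [-0.006 -0.514 -0.002]
```

```bash

python3 -m inch '[[[0,-0.02,0,0,0,0],[0,-0.02,0,0,0,0],[0,-0.02,0,0,0,0],[0,-0.02,0,0,0,0],[0,-0.02,0,0,0,0]]]' >/dev/null
python3 -c "
from h import *
where([0.002,.024,.046])"
python3 -m inch '[[[0,-0.02,0,0,0,0],[0,-0.02,0,0,0,0],[0,-0.02,0,0,0,0],[0,-0.02,0,0,0,0],[0,-0.02,0,0,0,0]]]' >/dev/null
python3 -c "
from h import *
where([0.002,.024,.046]); snap('scene','s3')
cv2.imwrite('pics/s3c.png',cv2.resize(cv2.imread('pics/s3.png')[80:300,140:440],None,fx=2.6,fy=2.6,interpolation=cv2.INTER_CUBIC))"
```

```text
t 6.95 chute mm [-101.6   24.1   45.4] F chute [-7.4 -4.7  6. ] gap 0.499
turn units [ 0.0021  0.     -0.005 ]
shift units [-0.005 -0.414 -0.002]
t 7.37 chute mm [-76.7  24.   45.4] F chute [-7.  -3.4  5. ] gap 0.505
turn units [ 0.0022 -0.0001 -0.0051]
shift units [-0.005 -0.315 -0.001]
```

View pics/s3c.png

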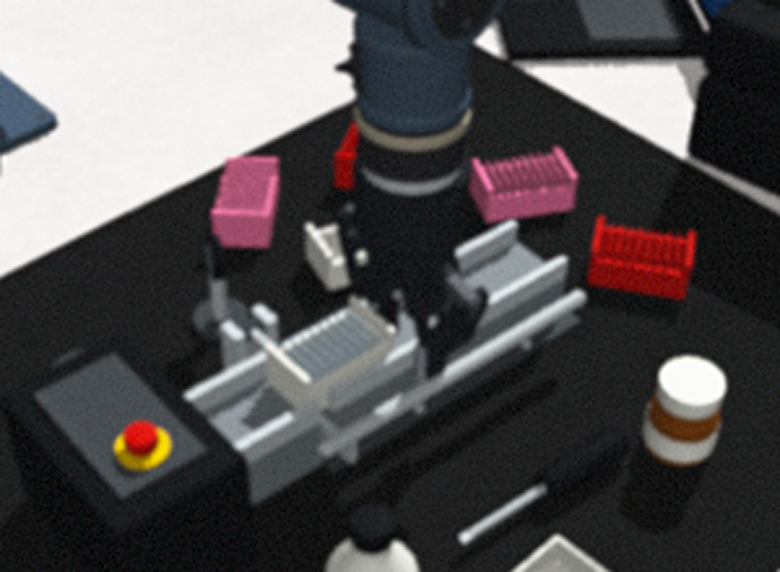

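The rack is flat in the channel and passing over the sunken gate, with its front at (290,380). The bar is held down at (435,360). I'll keep pushing.

```bash

python3 -m inch '[[[0,-0.02,0,0,0,0],[0,-0.02,0,0,0,0],[0,-0.02,0,0,0,0],[0,-0.02,0,0,0,0],[0,-0.02,0,0,0,0]]]' >/dev/null
python3 -c "
from h import *
where([0.002,.024,.046])"
python3 -m inch '[[[0,-0.02,0,0,0,0],[0,-0.02,0,0,0,0],[0,-0.02,0,0,0,0],[0,-0.02,0,0,0,0],[0,-0.02,0,0,0,0]]]' >/dev/null
python3 -c "
from h import *
where([0.002,.024,.046])"
python3 -m inch '[[[0,-0.015,0,0,0,0],[0,-0.015,0,0,0,0],[0,-0.015,0,0,0,0],[0,-0.015,0,0,0,0],[0,-0.01,0,0,0,0]]]' >/dev/null
python3 -c "
from h import *
where([0.002,.024,.046])"
```

```text
t 7.83 chute mm [-52.1  24.   45.6] F chute [-9.  -4.4  7.6] gap 0.505
turn units [ 0.0024 -0.0001 -0.0057]
shift units [-0.004 -0.216 -0.001]
t 8.25 chute mm [-27.1  23.9  45.5] F chute [-8.5 -5.3  6.3] gap 0.498
turn units [ 0.0024 -0.0003 -0.0057]
shift units [-0.003 -0.116 -0.   ]
t 8.67 chute mm [-8.6 23.8 44.9] F chute [-6.9 -4.1  4.5] gap 0.5
turn units [ 0.0019 -0.0006 -0.0042]
shift units [-0.005 -0.042  0.001]
```

```bash

python3 -m inch '[[[0,-0.006,0,0,0,0],[0,-0.006,0,0,0,0],[0,-0.006,0,0,0,0],[0,-0.006,0,0,0,0],[0,0,0,0,0,0]]]' >/dev/null
python3 -c "
from h import *
where([0.002,.024,.046])"
python3 -m inch '[[[0,-0.006,0,0,0,0],[0,-0.006,0,0,0,0],[0,0,0,0,0,0],[0,0,0,0,0,0],[0,0,0,0,0,0]]]' >/dev/null
python3 -c "
from h import *
where([0.002,.024,.046])"
```

```text
t 9.08 chute mm [-2.6 23.7 44.8] F chute [-6.1 -3.9  4.5] gap 0.499
turn units [ 0.0018 -0.0007 -0.0042]
shift units [-0.005 -0.018  0.001]
t 9.5 chute mm [ 0.4 23.7 44.8] F chute [-6.7 -4.2  6.2] gap 0.5
turn units [ 0.0018 -0.0008 -0.004 ]
shift units [-0.005 -0.006  0.001]
```

```bash

python3 -m inch '[[[0,-0.005,0,0,0,0],[0,0,0,0,0,0],[0,0,0,0,0,0],[0,0,0,0,0,0],[0,0,0,0,0,0]]]' >/dev/null
python3 -c "
from h import *
where()"
python3 -m inch '[[[0,-0.005,0,0,0,0],[0,0,0,0,0,0],[0,0,0,0,0,0],[0,0,0,0,0,0],[0,0,0,0,0,0]]]' >/dev/null
python3 -c "
from h import *
where()
snap('scene','s4')
im,P=cloud('s4'); Q=P-O; C=np.stack([Q@xc,Q@yc,P[...,2]],-1).reshape(-1,3)*1000; C=C[np.isfinite(C).all(1)]
x,y,z=C.T
m=(z>74)&(z<86)&(abs(y)<25)&(x>20)&(x<105); print(m.sum(),np.percentile(C[m],[1,5,50,95,99],axis=0).round(1).tolist())
m=(z>60)&(z<95)&(y>-22)&(y<22)&(x>85)&(x<105); print('stop face',m.sum(),np.median(C[m],0).round(1))
"
```

```text
t 9.92 chute mm [ 1.6 23.7 44.8] F chute [-7.3 -4.6  5.4] gap 0.5
turn units [ 0.0019 -0.0008 -0.0041]
t 10.33 chute mm [ 2.5 23.8 44.8] F chute [-6.8 -4.   5.3] gap 0.494
turn units [ 0.0019 -0.0007 -0.0046]
238 [[20.5, -15.9, 74.1], [27.3, -14.1, 74.3], [52.7, 3.3, 76.6], [83.3, 20.0, 78.9], [84.0, 22.0, 79.6]]
stop face 1 [85.1 12.2 78.2]
```

```bash

python3 -m inch '[[[0,-0.006,0,0,0,0],[0,0,0,0,0,0],[0,0,0,0,0,0],[0,0,0,0,0,0],[0,0,0,0,0,0]]]' >/dev/null
python3 -c "
from h import *
where()
snap('top','t4')
cv2.imwrite('pics/t4c.png',np.hstack([cv2.resize(cv2.imread('pics/t4.png')[160:250,250:350],None,fx=4,fy=4,interpolation=cv2.INTER_CUBIC),cv2.resize(cv2.imread('pics/s4.png')[175:275,200:300],None,fx=3.6,fy=3.6,interpolation=cv2.INTER_CUBIC)]))"
```

```text
t 10.8 chute mm [ 2.5 23.8 44.9] F chute [-10.7  -3.4   6. ] gap 0.498
turn units [ 0.0024 -0.0006 -0.0066]
```

View pics/t4c.png

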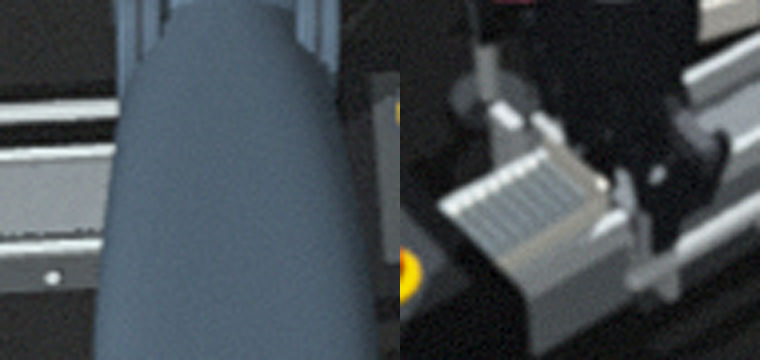

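The wrist x force jumped from -7 to -10.7 N and the TCP stopped at +2.5 mm, so the rack is home. Next I'll back off 20 mm with the bar still held, then lift slowly.

```bash

python3 -m inch '[[[0,0.016,0,0,0,0],[0,0.018,0,0,0,0],[0,0.018,0,0,0,0],[0,0.018,0,0,0,0],[0,0.018,0,0,0,0]]]' >/dev/null
python3 -c "
from h import *
where()"
python3 -m inch '[[[-0.03,0,0,0,0,0],[-0.03,0,0,0,0,0],[-0.03,0,0,0,0,0],[-0.03,0,0,0,0,0],[-0.03,0,0,0,0,0]]]' >/dev/null
python3 -m inch '[[[-0.03,0,0,0,0,0],[-0.03,0,0,0,0,0],[-0.03,0,0,0,0,0],[-0.05,0,0,0,0,0],[-0.08,0,0,0,0,0]]]' >/dev/null
python3 -m inch '[[[-0.1,0,0,0,0,0],[-0.1,0.1,0,0,0,0],[-0.1,0.15,0,0,0,0],[0,0.15,0,0,0,0],[0,0.15,0,0,0,0]]]' >/dev/null
python3 -m inch '[[[0,0.15,0,0,0,0],[0,0.15,0,0,0,0],[0,0.15,0,0,0,0],[0,0.1,0,0,0,0],[0,0,0,0,0,0]]]' >/dev/null
python3 -c "
from h import *
where()
snap('top','t5'); snap('scene','s5')
im,P=cloud('t5'); Q=P-O; C=np.stack([Q@xc,Q@yc,P[...,2]],-1).reshape(-1,3)*1000; C=C[np.isfinite(C).all(1)]
x,y,z=C.T
m=(x>-200)&(x<15)&(y>40)&(y<68)&(z>30)&(z<130); print('bar z',np.percentile(z[m],[50,95]).round(1))
m=(x>-5)&(x<110)&(abs(y)<24)&(z>72)&(z<90); print('rack',np.percentile(C[m],[2,50,98],axis=0).round(1).tolist())
a=cv2.imread('pics/t5.png')[160:250,250:350];b=cv2.imread('pics/s5.png')[175:275,200:300]
cv2.imwrite('pics/f.png',np.hstack([cv2.resize(a,None,fx=4,fy=4,interpolation=cv2.INTER_CUBIC),cv2.resize(b,None,fx=3.6,fy=3.6,interpolation=cv2.INTER_CUBIC)]))"
```

```text
t 11.27 chute mm [-11.4  23.8  44.8] F chute [ 6.8 -4.2  5.7] gap 0.497
turn units [-0.0015 -0.001   0.0048]
t 12.93 chute mm [-293.6   24.2  210.7] F chute [ 0.1 -0.1 -0.1] gap 0.497
turn units [ 0.0047  0.0015 -0.0038]
bar z [104.6 108.4]
rack [[0.7, -21.2, 72.2], [56.2, 2.0, 77.9], [92.9, 22.5, 85.3]]
```

View pics/f.png

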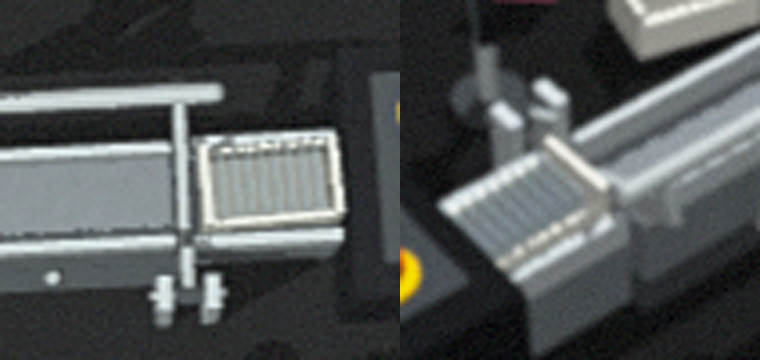

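The final picture shows the rack, cols 197–345, seated against the housing. The gate arm at column 180 is up behind it with a clear gap, and the bar is back at its original height.

```bash
python3 -c "
from h import *
where(); print(robot.sign_off())"
```

```text
t 13.03 chute mm [-288.8   24.8  211. ] F chute [ 0.1  0.4 -0. ] gap 0.5
turn units [ 0.0021  0.0014 -0.0011]
the job is handed in; nothing more can be done
None
```

The slide rack is loaded against the end stop with the gate sprung up behind it, and the job was handed in at 13 s. No verdict was reported.

I pressed the long bar down with the outer finger and held it while the inner finger pushed the rack over the gate. I then backed off with the bar still held and lifted away.

**Gate while pressing:** I never felt a clear force jump at the bar's stop. From the measured bar height I put the gate at about 0.445 rad, past the 0.38 rad needed to clear the rack.

**Rack home:** In the last step the force against the rack rose from about 7 to 11 N and the tool stopped moving, at the position expected for home. The last top view puts the rack's front at x ≈ 93 mm, against a stop at 92 mm. An earlier scene-camera reading of 84 mm disagreed, but the housing hid the rack's front in that view.

**After lifting off:** The bar is back at its starting height, with its top at about 107 mm. There is a visible gap of roughly 10 mm between the gate and the rack. The rack looks flat, and the wrist force is about 0 N.

**Bystanders:** Those visible in the pictures I viewed during the job looked undisturbed. I did not measure their positions afterwards.

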